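Open the latched tool cage on the sale table

TASK

Open the small tool cage so that buyers can get at the tools: lift the gravity latch bar by its red stem gently, by feel, until it meets the soft sprung bumper and is clear of the blue catch, without straining or wrenching the keeper, and while it is up swing the gate wide open (60 degrees or more). Then let the bar down under control, not dropped, leave the gate standing open, let go, and leave the plane, the jar and the carton where they are.

Things in the scene. Friction and masses are not known exactly. Their poses are not given: they have to be found in the camera images.
- cage: Green steel tool cage fixed to the table, 200 x 300 mm, 157 mm high, open on top, mesh sides. Origin: centre of its underside. Its x axis points from the front (gate side, towards the robot) to the back, y to the left, z up. Its place and yaw vary.
- gate_axis (a point): Point on the vertical hinge axis of the gate, at the gate's left front edge, at the height of the gate's lower edge (12 mm above the table); axes as the cage's. The gate is a yellow mesh frame, 235 mm wide, 145 mm high (top edge 157 mm above the table), 12 mm thick. Shut, it runs from here along the cage's -y.
- gate (a joint): Gate angle in rad: 0 shut, grows as the gate's free edge swings out to the front (cage -x), clockwise seen from above; ends at 1.6. The hinge has light friction and the gate stays where it is left.
- latch (a joint): Angle of the steel latch bar on the gate, rad: 0 level, at rest on its pin; grows as its tip is lifted; ends at 0.45. Gravity alone (bar about 0.25 kg, 2 to 3 N at the stem) brings it back down.
- pivot (a point): Pivot of the latch bar, on the gate's front face, 35 mm from the gate's hinge axis, 25 mm in front of it, 130 mm above the table; swings with the gate. The bar (250 mm long, 16 mm high, 8 mm thick) turns here about an axis square to the gate; it is centred on this height and its tip, 235 mm from here, lies behind the lip of the catch.
- grip (a point): Place to pinch the bar's round red stem (16 mm diameter): on its axis, 64 mm above the bar's centre line, 194 mm above the table at rest, 125 mm from the bar's pivot, 160 mm from the gate's hinge axis. The stem is free from 138 mm above the table to its cap (22 mm diameter, 21 to 29 mm above this point). z along the stem (up), x across the gate to the back; tilts and moves with the bar.
- keeper: Keeper: slotted dark plate, 20 x 150 mm, fixed on the front of the cage's right post; origin at its middle, 130 mm above the table, axes as the cage's. It carries the blue catch and the bumper. None of them stands a load above 12 N, whether from lifting hard on the bumper or from pulling the gate with the bar still behind the lip.
- crossing (a point): Fixed point where the resting bar crosses the keeper, 218 mm from the pivot. A blue C-shaped catch (22 mm wide, 102 high, top 177 to 209 mm above the table) is clamped round it at a height that is not measured: its lip, 2.5 mm in front of the bar, reaches 10 to 42 mm above the bar's lower edge. With the bar 4 mm over the lip it meets the catch's rubber bumper (spring 3.5 N/mm).
- plane: Bench hand plane, 200 x 55 mm, about 85 mm high, loose on the table beside the work; origin: centre of its underside. Leave alone.
- jar: Jar with a black lid, 72 mm diameter, 130 mm high, loose on the table; origin: centre of its underside. Leave alone.
- carton: Small cardboard carton, 100 x 75 x 90 mm, loose on the table; origin: centre of its underside. Leave alone.

How it is judged (in metres and radians):
On the way, in this order (a step that is already met when the one before it is completed fails the run):
1. the latch bar is lifted while the gate is still shut (value of joint latch above 0.03 rad and value of joint gate below 0.04 rad), for 0.1 s.
2. the gate is swung wide open (value of joint gate above 1 rad), for 0.1 s.
At the end, for the whole second after the job is handed in: The gate stands still at more than 1.0 rad (57 degrees) open, the latch bar is back down on its pin (latch below 0.03 rad), and everything is released (value of joint gate above 1 rad and velocity of joint gate between -0.05 and 0.05 rad/s and value of joint latch below 0.03 rad); the robot touches nothing.
It fails at once if the keeper (plate, catch or bumper) is loaded by more than 12 N (contact force between keeper and anything else above 12 N).
It fails at once if the latch bar is dropped (it falls faster than 2 rad/s) (velocity of joint latch below -2 rad/s).
It fails at once if the plane, the jar or the carton is moved by more than 20 mm or tipped (distance of any of plane, jar, carton from where it was at the start of the episode above 0.02 m or angle between any of plane, jar, carton's own z axis and vertical above 0.3 rad).
It also fails if it takes over 70 s, if anything falls off the work surface, if the arm or the gripper's body presses on something with over 40 N, if the wrist force passes 120 N, or if a joint passes its speed limit or range.

ROBOT

A 6-joint arm with a two-finger parallel gripper is mounted at the origin on the work surface. World frame = base frame: x ahead of the robot, y to its left, z up, the work surface at z = 0. Lengths are in mm, angles in rad, forces in N, time in s.
With the tool pointing down it reaches from about 275 to 750 mm from the base axis. Payload 10.2 kg.
Tool frame: the origin (TCP) lies at the very end of the fingers, on their centre line; the grasp point (between the pads) lies 19 mm behind it; z points along the fingers, y is the direction in which the jaws open and shut (so a half turn about z gives the same grasp; the last joint's range is limited). The gripper opens to 85 mm and grips with 20 to 120 N. Pads are 22 mm wide; open, the fingers measure 114 mm over their backs; the gripper's body (76 mm by 85 mm) begins 54 mm behind the grasp point. The pads swing forward as they close: fully open they stand 13 mm farther back than shut.
Start: joints at [1.006, 0.313, 1.498, -0, 1.331, -0.223], TCP at [175.984, 494.632, 231.294] pointing down, gripper open.
Joint ranges: [-2.94, 2.94], [-0.97, 2.17], [0.19, 2.56], [-1.23, 4.37], [0.02, 3.11], [-2.88, 2.88]. Speed limits (rad/s): [2.39, 2.39, 3.01, 3.14, 3.14, 3.14].

INTERFACE

Orientations are given as a unit quaternion [w, x, y, z].
In Python, from rig import sensors, imaging, ctrl gives the robot as it stands.
- The arm moves only by the shell command python3 -m creep 'ROWS' [FORCE]. ROWS is JSON, a list of rows, each an object with "grip": the finger opening in mm, from 0 to 85.4; "linear": the shift along the tool's x, y, z in mm, a list of three; "rot": the turn, a rotation vector about the tool's x, y, z in rad, a list of three. A call has 1 to 12 rows; each row shifts and turns the commanded pose from where the row before left it, along the tool's axes as they then stand; what a row does not reach is not made up. A row lasts 1/12 s, in which the tool goes at most 41.7 mm and 7.16 degrees, less where a joint would pass 70% of its speed; a pose out of reach is approached as far as the arm can. A call with a gripper value outside its range is refused whole. The fingers move at their own pace and stop on an object; FORCE is the grip in N (left out, the last holds). Time passes only in rows, so rows that do not move let the fingers close. It gives the time, the measured TCP pose, the force and the opening at its end, in the units of the state.
- sensors.sense(): the state, without advancing time (a new reading comes with each control period).
- imaging.capture(name): name is "scene" or "top" or "wrist"; returns (picture, depth): 400x640x3 uint8, red, green, blue; 400x640 float32, mm along the optical axis (not along the pixel's ray), 0 where there is no reading.
- imaging.camera_params(name): a dict with "intrinsics" (3x3 intrinsics, pixels), "R" (3x3) and "t" (3): a world point X has camera coordinates R X + t. Camera axes: x right, y down, z forward; pixel columns grow to the right and rows downward; lengths in mm; the calibration is good to about 2 mm. A picture is of the moment at which its call begins: read the wrist's pose just before it. camera_params takes no time and is no camera call; for the wrist camera it gives the pose at the moment of the call.
- ctrl.finish_job(): hands the job in, once; it reports no verdict.
The state is a dict: "time_s": time; "joints": joint angles; "dq": joint speeds; "tau": joint torques, N m; "eef_pos": TCP position; "ee_rot": TCP orientation; "force": force on the tool from outside, world axes, zero at the start; "wrist_torque": the same for the moment, N m; "grip_width": opening from 0.0 (shut) to 1.0 (fully open).
Only numpy, scipy, OpenCV 4.12 (cv2) and the standard library are available. Lean on these libraries where they do the work, as an engineer would, in place of code of your own. Each camera call takes 0.05 s, during which the arm holds its last target.

## Working session

There is one attempt and no reset: what is moved stays moved. The work goes in short steps, Python scripts to look and compute and a shell command to move; the robot and the scene stay as the last step left them, time stands still between calls to the robot, and variables do not carry over. Pictures are saved under pics/ and viewed, and the job is handed in when it is done.

```bash
mkdir -p pics; ls
python3 - <<'E'
from rig import sensors, imaging, ctrl
import cv2, numpy as np
print(sensors.sense())
for n in ["scene","top"]:
    p,d=imaging.capture(n)
    cv2.imwrite(f"pics/{n}0.png",p[:,:,::-1]); np.savez(f"pics/{n}0.npz",p=p,d=d)
    c=imaging.camera_params(n); print(n,c)
E
```

```text
pics
{'time_s': 0.0, 'joints': array([ 1.00561248e+00,  3.13438421e-01,  1.49847430e+00,  1.75902183e-05,
        1.33097592e+00, -2.23400691e-01]), 'dq': array([-1.01798911e-04, -3.37868872e-04, -4.99891314e-04, -1.94786223e-03,
       -6.49336604e-05, -2.40114816e-04]), 'tau': array([ 5.19761215e-04, -4.12272584e+01, -2.59742635e+01, -2.00844247e-04,
        4.17146759e-03, -1.29370724e-05]), 'eef_pos': array([175.82536992, 494.4015188 , 230.7269887 ]), 'ee_rot': array([-2.56815953e-04,  1.70063035e-01,  9.85432973e-01, -5.94989432e-04]), 'force': array([ 0.4884178 , -0.9948965 , -0.11814774]), 'wrist_torque': array([-0.02700361, -0.00168893,  0.03798863]), 'grip_width': 1.001025312659035}
scene {'intrinsics': array([[410.6565603 ,   0.        , 315.94894321],
       [  0.        , 410.6565603 , 198.6791775 ],
       [  0.        ,   0.        ,   1.        ]]), 'R': array([[ 0.83317523,  0.55265578, -0.01976414],
       [ 0.331251  , -0.52736923, -0.78240301],
       [-0.44282255,  0.64533192, -0.62245876]]), 't': array([-514.61525231,  -71.61651046, 1460.28082173])}
top {'intrinsics': array([[392.27528432,   0.        , 313.48423731],
       [  0.        , 392.27528432, 196.94756646],
       [  0.        ,   0.        ,   1.        ]]), 'R': array([[ 0.17076503, -0.98530566,  0.00347396],
       [-0.96338993, -0.16770428, -0.20917724],
       [ 0.20668612,  0.03237338, -0.97787157]]), 't': array([ -83.44066987,  592.3829827 , 1081.1651145 ])}
```

View pics/scene0.png

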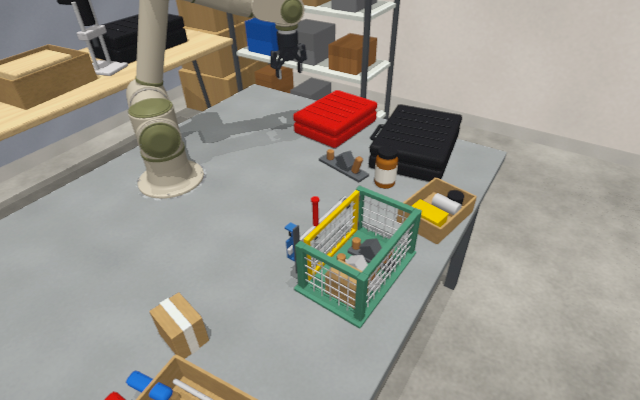

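View pics/top0.png

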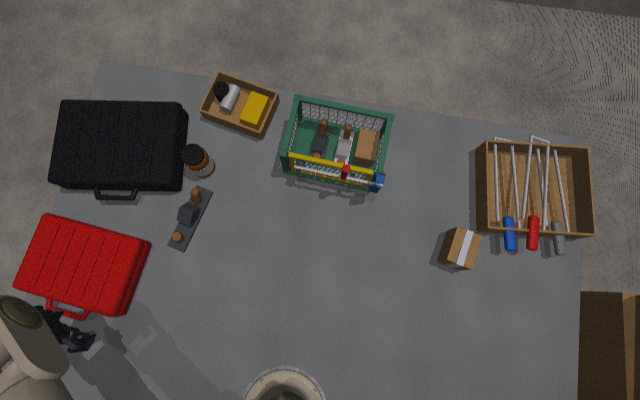

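The scene view shows the cage with its red stem at (315,210), the blue catch at (292,232) and the yellow gate. In the top view the stem cap is at (346,170) and the catch at (379,182). The plane is at (190,218), the jar at (198,160) and the carton at (460,248). I'll measure these now.

```bash
cat > h.py <<'E'
import numpy as np, cv2
from rig import sensors, imaging, ctrl
from scipy.spatial.transform import Rotation as Rn
def pts(d,c):
    v,u=np.indices(d.shape); K=c["intrinsics"]
    x=(u-K[0,2])/K[0,0]*d; y=(v-K[1,2])/K[1,1]*d
    P=np.stack([x,y,d],-1); return (P-c["t"])@c["R"]
def masks(p):
    h=cv2.cvtColor(np.ascontiguousarray(p),cv2.COLOR_RGB2HSV); H,S,V=[h[...,i].astype(int) for i in range(3)]
    return dict(red=((H<5)|(H>175))&(S>170)&(V>80), blue=(H>103)&(H<118)&(S>130)&(V>50),
      yel=(H>20)&(H<30)&(S>170)&(V>100), green=(H>60)&(H<90)&(S>100))
def sh():
    s=sensors.sense(); q=s["ee_rot"]; return s,Rn.from_quat([q[1],q[2],q[3],q[0]]).as_matrix()
E
python3 - <<'E'
from h import *
box={"scene":(180,140,430,330),"top":(270,80,400,200)}
for n in ["scene","top"]:
    z=np.load(f"pics/{n}0.npz"); p,d=z["p"],z["d"]; c=imaging.camera_params(n); W=pts(d,c)
    x0,y0,x1,y1=box[n]
    for k,m in masks(p).items():
        b=np.zeros_like(m); b[y0:y1,x0:x1]=1; m=m&b&(d>0)
        w=W[m]; v,u=np.nonzero(m)
        if len(w)==0: continue
        print(n,k,len(w),"u",u.min(),u.max(),"v",v.min(),v.max(),"med",np.median(w,0).round(),"lo",np.percentile(w,3,axis=0).round(),"hi",np.percentile(w,97,axis=0).round())
        if k in("yel","green"):
            t=w[(w[:,2]>149)&(w[:,2]<165)]
            if len(t)>10:
                (cx,cy),(a,bb),ang=cv2.minAreaRect(t[:,:2].astype(np.float32)); print("  toprect",cx,cy,a,bb,ang,len(t), cv2.boxPoints(((cx,cy),(a,bb),ang)).round().tolist())
                vx=cv2.fitLine(t[:,:2].astype(np.float32),cv2.DIST_HUBER,0,.01,.01).ravel(); print("  line",vx, np.degrees(np.arctan2(vx[1],vx[0])))
E
```

```text
scene red 277 u 311 345 v 140 225 med [653. -53. 150.] lo [328. -63.  11.] hi [663. 512. 224.]
scene blue 149 u 285 295 v 223 260 med [ 648. -154.  161.] lo [ 639. -159.  102.] hi [ 660. -140.  202.]
scene yel 1028 u 304 429 v 190 280 med [687.  42.  77.] lo [ 675. -128.   15.] hi [853. 274. 159.]
  toprect 682.016357421875 -13.141227722167969 235.1186981201172 13.15440559387207 87.20037841796875 374 [[670.0, -130.0], [683.0, -131.0], [694.0, 104.0], [681.0, 105.0]]
  line [ 5.1593591e-02  9.9866813e-01  6.8392615e+02 -2.0452839e+01] 87.04259
scene green 4239 u 295 420 v 187 327 med [ 811. -135.   68.] lo [ 675. -172.    8.] hi [866. 117. 159.]
  toprect 767.4376831054688 -20.428863525390625 286.411376953125 188.70689392089844 86.96076965332031 1488 [[666.0, -158.0], [854.0, -168.0], [869.0, 118.0], [681.0, 128.0]]
  line [ 1.4088967e-01  9.9002528e-01  8.2479749e+02 -4.7163250e+01] 81.900665
top red 47 u 342 349 v 165 172 med [651. -53. 222.] lo [644. -62. 212.] hi [660. -45. 227.]
top blue 123 u 371 384 v 173 191 med [ 643. -145.  199.] lo [ 636. -156.  113.] hi [ 658. -136.  203.]
top yel 403 u 288 372 v 152 184 med [679.  -3. 156.] lo [ 670. -121.   21.] hi [688.  96. 160.]
  toprect 680.1027221679688 -12.118080139160156 233.52374267578125 13.636428833007812 87.20685577392578 356 [[668.0, -128.0], [681.0, -129.0], [693.0, 104.0], [679.0, 105.0]]
  line [ 4.7577728e-02  9.9886751e-01  6.7945428e+02 -7.6770058e+00] 87.272964
top green 2455 u 280 393 v 94 190 med [798.  25.  15.] lo [ 668. -156.    6.] hi [856. 121. 160.]
  toprect 764.213134765625 -17.702102661132812 285.9659423828125 186.28228759765625 87.4732894897461 1111 [[665.0, -156.0], [851.0, -165.0], [864.0, 121.0], [677.0, 129.0]]
  line [ 2.4550192e-02 -9.9969858e-01  8.2627075e+02 -2.7700987e+01] -88.59323
```

Run:
```python
from h import *
rays={}
for n,bx in [("top",(335,155,355,178)),("scene",(305,190,325,230))]:
    z=np.load(f"pics/{n}0.npz"); p,d=z["p"],z["d"]; c=imaging.camera_params(n); W=pts(d,c)
    m=masks(p)["red"]; b=np.zeros_like(m); b[bx[1]:bx[3],bx[0]:bx[2]]=1; m&=b
    v,u=np.nonzero(m); print(n,len(u),u.min(),u.max(),v.min(),v.max())
    if n=="scene": # cap rows
        k=v<=v.min()+4; u,v=u[k],v[k]
    uv=np.array([u.mean(),v.mean()]); 
    C=-c["R"].T@c["t"]; r=c["R"].T@np.linalg.inv(c["intrinsics"])@[*uv,1]; 
    for h in (223,219): print(n,uv,h,(C+r*(h-C[2])/r[2]).round(1))
    # catch top
    m=masks(p)["blue"]; bb=np.zeros_like(m)
    x0,y0,x1,y1=(280,215,300,265) if n=="scene" else (365,165,390,195); bb[y0:y1,x0:x1]=1
    w=W[m&bb&(d>0)]; hz=w[w[:,2]>w[:,2].max()-8]; print("catch top",np.sort(w[:,2])[-20:].round(1),hz.mean(0).round(1), "range",hz.min(0).round(),hz.max(0).round())
    y=masks(p)["yel"]&(d>0); w=W[y]; w=w[(abs(w[:,1])<90)&(w[:,0]<700)]; print("gate top z",np.percentile(w[:,2],[60,80,95]).round(1))
    v0=(W[...,2]>25)&(W[...,2]<300)&(W[...,0]>300)&(W[...,0]<680)&(W[...,1]>-450)&(W[...,1]<420)&(d>0)
    nl,lab,st,ce=cv2.connectedComponentsWithStats(v0.astype(np.uint8))
    for i in range(1,nl):
        if st[i,4]>40: q=W[lab==i]; print("  obj",ce[i].round(),q.min(0).round(),q.max(0).round())
```

```text
top 47 342 349 165 172
top [345.44680851 168.29787234] 223 [651.3 -53.4 223. ]
top [345.44680851 168.29787234] 219 [652.5 -53.5 219. ]
catch top [201.  201.3 201.3 201.3 201.8 201.8 201.9 201.9 202.  202.  202.  202.
 202.1 202.5 202.6 202.7 202.7 203.2 203.2 203.8] [ 647.8 -145.7  200.1] range [ 636. -157.  197.] [ 659. -134.  204.]
gate top z [156.9 158.2 159.8]
  obj [197. 159.] [613. 339.  25.] [679. 407. 135.]
  obj [284. 162.] [676. 102.  25.] [680. 130. 159.]
  obj [346. 173.] [ 636. -162.   25.] [680.  93. 227.]
  obj [196. 195.] [527. 348.  25.] [566. 377.  84.]
  obj [188. 212.] [459. 347.  25.] [527. 401.  77.]
  obj [460. 248.] [ 468. -450.   25.] [ 580. -371.   98.]
  obj [177. 236.] [406. 378.  27.] [432. 403.  52.]
scene 153 311 318 197 225
scene [314.69444444 199.02777778] 223 [656.4 -55.9 223. ]
scene [314.69444444 199.02777778] 219 [653.5 -51.8 219. ]
catch top [201.  201.  201.  201.1 201.1 201.2 201.2 201.3 201.3 201.5 201.5 201.7
 201.8 201.8 202.  202.3 202.4 203.4 205.1 206.8] [ 649.2 -148.4  200.8] range [ 639. -159.  199.] [ 662. -137.  207.]
gate top z [155.6 157.9 159.1]
  obj [384. 164.] [613. 335.  25.] [680. 406. 136.]
  obj [329. 153.] [407. 374.  25.] [433. 404.  53.]
  obj [348. 160.] [460. 344.  26.] [567. 399.  82.]
  obj [305. 234.] [ 636. -165.   26.] [680.  87. 226.]
  obj [319. 240.] [ 666. -109.   64.] [680. -28. 136.]
  obj [180. 319.] [ 468. -450.   25.] [ 582. -374.   95.]
```

```bash
python3 -m creep '[{"grip":85,"linear":[0,0,-30],"rot":[0,0,0.116]},{"grip":85,"linear":[0,0,-30],"rot":[0,0,0.116]},{"grip":85,"linear":[0,0,-30],"rot":[0,0,0.116]},{"grip":85,"linear":[0,0,0],"rot":[0,0,0.116]},{"grip":85,"linear":[0,0,0],"rot":[0,0,0.116]},{"grip":85,"linear":[0,0,0],"rot":[0,0,0.116]},{"grip":85,"linear":[0,0,0],"rot":[0,0,0.116]},{"grip":85,"linear":[0,0,0],"rot":[0,0,0.116]},{"grip":85,"linear":[0,0,0],"rot":[0,0,0.116]},{"grip":85,"linear":[0,0,0],"rot":[0,0,0.116]},{"grip":85,"linear":[0,0,0],"rot":[0,0,0.118]},{"grip":85,"linear":[0,0,0],"rot":[0,0,0]}]' 20
```

```text
time_s: 1.1
eef_pos: [175.9, 494.6, 321.0]
ee_rot: [0.0, 0.726, 0.688, -0.0]
force: [-0.5, 0.3, -0.3]
grip_width: 0.996
```

```bash
python3 -m creep '[{"grip":85,"linear":[-29,28,0],"rot":[0,0,0]},{"grip":85,"linear":[-29,28,0],"rot":[0,0,0]},{"grip":85,"linear":[-29,28,0],"rot":[0,0,0]},{"grip":85,"linear":[-29,28,0],"rot":[0,0,0]},{"grip":85,"linear":[-29,28,0],"rot":[0,0,0]},{"grip":85,"linear":[-29,28,0],"rot":[0,0,0]},{"grip":85,"linear":[-29,28,0],"rot":[0,0,0]},{"grip":85,"linear":[-29,28,0],"rot":[0,0,0]},{"grip":85,"linear":[-29,28,0],"rot":[0,0,0]},{"grip":85,"linear":[-29,28,0],"rot":[0,0,0]}]'; python3 -m creep '[{"grip":85,"linear":[-29,28,0],"rot":[0,0,0]},{"grip":85,"linear":[-29,28,0],"rot":[0,0,0]},{"grip":85,"linear":[-29,28,0],"rot":[0,0,0]},{"grip":85,"linear":[-29,28,0],"rot":[0,0,0]},{"grip":85,"linear":[-29,28,0],"rot":[0,0,0]},{"grip":85,"linear":[-29,28,0],"rot":[0,0,0]},{"grip":85,"linear":[-29,28,0],"rot":[0,0,0]},{"grip":85,"linear":[0,0,0],"rot":[0,0,0]},{"grip":85,"linear":[0,0,0],"rot":[0,0,0]}]'
python3 - <<'E'
from h import *
s,R=sh(); print(s["eef_pos"],s["joints"].round(3)); c=imaging.camera_params("wrist"); p,d=imaging.capture("wrist")
cv2.imwrite("pics/w1.png",p[:,:,::-1])
W=pts(d,c); m=masks(p)["red"]; 
nl,lab,st,ce=cv2.connectedComponentsWithStats(m.astype(np.uint8))
for i in range(1,nl):
    if st[i,4]>100: q=W[(lab==i)&(d>0)]; print(ce[i],st[i],np.median(q,0),q.min(0),q.max(0))
E
```

```text
time_s: 1.93
eef_pos: [442.3, 189.5, 321.3]
ee_rot: [-0.0, 0.723, 0.691, 0.0]
force: [-0.5, 0.9, -0.6]
grip_width: 0.994
time_s: 2.68
eef_pos: [627.9, -22.7, 319.5]
ee_rot: [-0.001, 0.724, 0.69, -0.001]
force: [-0.0, 1.2, -0.3]
grip_width: 0.993
[627.87136717 -22.72356761 319.4553686 ] [-0.222  0.522  0.969  0.     1.654 -0.174]
[351.53481013 227.07120253] [340 198  26  47 632] [655.42803471 -49.70666105 222.81632614] [645.20460625 -63.38758306 144.22691666] [665.41206766 -42.34789291 225.50559329]
```

View pics/w1.png

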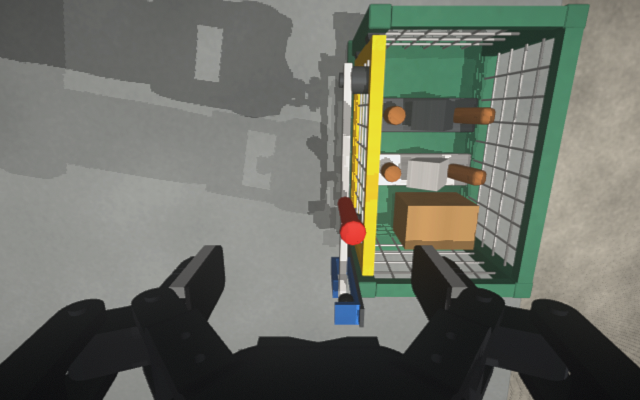

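Run:
```python
from h import *
s,R=sh(); c=imaging.camera_params("wrist"); p,d=imaging.capture("wrist"); W=pts(d,c); m=masks(p)["red"]
k=m&(d>0)&(W[...,2]>215); v,u=np.nonzero(k); print(len(u),u.mean(),v.mean(),u.min(),u.max(),v.min(),v.max())
(uc,vc),r=cv2.minEnclosingCircle(np.stack([u,v],1).astype(np.float32))
C=-c["R"].T@c["t"]
for q in ((uc,vc),(u.mean(),v.mean())):
    ry=c["R"].T@np.linalg.inv(c["intrinsics"])@[*q,1]
    for h in (223,219): g=C+ry*(h-C[2])/ry[2]; print(q,h,g.round(1),"tool delta",(R.T@(g-s["eef_pos"])).round(1))
print(r); print(R.round(3), s["eef_pos"])
```

```text
490 353.02244897959184 232.69795918367348 341 365 220 245
(353.15045166015625, 232.35398864746094) 223 [655.5 -51.8 223. ] tool delta [-29.1  29.8  97.4]
(353.15045166015625, 232.35398864746094) 219 [655.9 -53.5 219. ] tool delta [-30.8  30.3 101.4]
(np.float64(353.02244897959184), np.float64(232.69795918367348)) 223 [655.4 -52.1 223. ] tool delta [-29.4  29.7  97.4]
(np.float64(353.02244897959184), np.float64(232.69795918367348)) 219 [655.8 -53.8 219. ] tool delta [-31.1  30.2 101.4]
13.032633781433105
[[ 0.047  0.999 -0.001]
 [ 0.999 -0.047  0.001]
 [ 0.    -0.001 -1.   ]] [627.30132121 -21.37347339 320.45445967]
```

The wrist view shows the cap at (353,232), centred at (655.5,-52), with the catch at (347,313) and the gate shut. The top view puts the stem within 3 mm of that. I'll move over it and then descend.

```bash
python3 -m creep '[{"grip":85,"linear":[-15,14.5,0],"rot":[0,0,0]},{"grip":85,"linear":[-15,14.5,0],"rot":[0,0,0]},{"grip":85,"linear":[0,0,20],"rot":[0,0,0]},{"grip":85,"linear":[0,0,20],"rot":[0,0,0]},{"grip":60,"linear":[0,0,20],"rot":[0,0,0]},{"grip":60,"linear":[0,0,0],"rot":[0,0,0]},{"grip":60,"linear":[0,0,0],"rot":[0,0,0]},{"grip":60,"linear":[0,0,0],"rot":[0,0,0]}]'
python3 - <<'E'
from h import *
s,R=sh(); c=imaging.camera_params("wrist"); p,d=imaging.capture("wrist"); W=pts(d,c); m=masks(p)["red"]
cv2.imwrite("pics/w2.png",p[:,:,::-1])
k=m&(d>0)&(W[...,2]>215); v,u=np.nonzero(k); print(len(u),u.mean(),v.mean(),u.min(),u.max(),v.min(),v.max())
C=-c["R"].T@c["t"]
for q in ((u.mean(),v.mean()),):
    ry=c["R"].T@np.linalg.inv(c["intrinsics"])@[*q,1]
    for h in (223,): g=C+ry*(h-C[2])/ry[2]; print(q,h,g.round(1),"tool delta",(R.T@(g-s["eef_pos"])).round(1))
print(R.round(3), s["eef_pos"],s["force"])
E
```

```text
time_s: 3.45
eef_pos: [654.9, -51.8, 263.5]
ee_rot: [0.001, 0.724, 0.69, 0.001]
force: [-0.2, -0.8, 0.0]
grip_width: 0.703
889 317.53543307086613 223.18335208098986 301 334 206 240
(np.float64(317.53543307086613), np.float64(223.18335208098986)) 223 [655.8 -52.1 223. ] tool delta [-0.2  0.8 40.5]
[[ 0.047  0.999  0.003]
 [ 0.999 -0.047 -0.001]
 [-0.001  0.003 -1.   ]] [654.93050441 -51.83496471 263.45324248] [-0.18341675 -0.77320539  0.04499722]
```

View pics/w2.png

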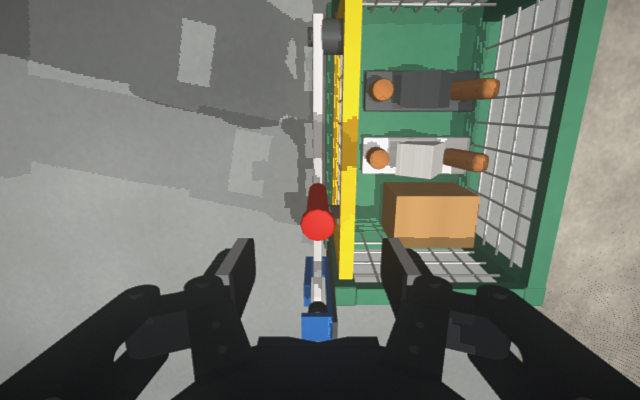

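The cap at (317,223) is midway between the pad tips at 250 and 386. I'll descend to grip height and close in steps, watching the force.

```bash
python3 -m creep '[{"grip":60,"linear":[0,0,20],"rot":[0,0,0]},{"grip":60,"linear":[0,0,20],"rot":[0,0,0]},{"grip":60,"linear":[0,0,20],"rot":[0,0,0]},{"grip":60,"linear":[0,0,20],"rot":[0,0,0]},{"grip":50,"linear":[0,0,9],"rot":[0,0,0]},{"grip":40,"linear":[0,0,0],"rot":[0,0,0]},{"grip":28,"linear":[0,0,0],"rot":[0,0,0]},{"grip":28,"linear":[0,0,0],"rot":[0,0,0]},{"grip":28,"linear":[0,0,0],"rot":[0,0,0]}]'
python3 - <<'E'
from h import *
s,R=sh(); p,d=imaging.capture("wrist")
cv2.imwrite("pics/w3.png",p[:,:,::-1]);print(s["eef_pos"],s["force"],s["grip_width"]*85.4)
E
```

```text
time_s: 4.25
eef_pos: [655.3, -52.6, 174.0]
ee_rot: [0.001, 0.724, 0.69, 0.001]
force: [-0.8, -0.1, 0.4]
grip_width: 0.328
[655.34617957 -52.58296018 173.95289526] [-0.82218977 -0.09608689  0.40013965] 27.979844796643473
```

View pics/w3.png

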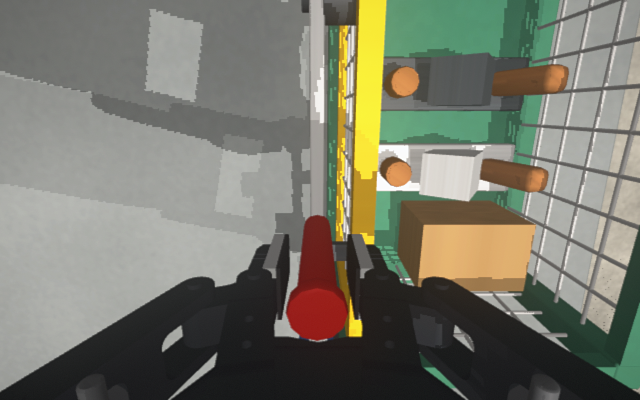

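The stem sits centred between the pads (pad edges at 285 and 352, stem at 318). Next I close.

```bash
python3 -m creep '[{"grip":20,"linear":[0,0,0],"rot":[0,0,0]},{"grip":17,"linear":[0,0,0],"rot":[0,0,0]},{"grip":17,"linear":[0,0,0],"rot":[0,0,0]}]' 20; python3 -m creep '[{"grip":12,"linear":[0,0,0],"rot":[0,0,0]},{"grip":12,"linear":[0,0,0],"rot":[0,0,0]}]'; python3 -m creep '[{"grip":12,"linear":[0,0,0],"rot":[0,0,0]},{"grip":12,"linear":[0,0,0],"rot":[0,0,0]},{"grip":12,"linear":[0,0,0],"rot":[0,0,0]}]'
python3 - <<'E'
from h import *
g=125.;b=64.
for th in np.arange(0,.24,.02):
    # stem grip point: along bar a=125,h=64 about pivot
    a=g*np.cos(th)-b*np.sin(th); h=g*np.sin(th)+b*np.cos(th)
    print(round(th,2),"dy",round(a-g,1),"dz",round(h-b,1),"cross lift",round(218*np.tan(th)-8*(1/np.cos(th)-1),1))
E
```

```text
time_s: 4.55
eef_pos: [654.9, -52.5, 173.0]
ee_rot: [0.0, 0.724, 0.69, 0.0]
force: [-0.9, 0.1, 4.1]
grip_width: 0.203
time_s: 4.72
eef_pos: [654.9, -52.5, 173.0]
ee_rot: [0.0, 0.724, 0.69, 0.0]
force: [-2.3, -0.5, 5.6]
grip_width: 0.202
time_s: 4.97
eef_pos: [654.9, -52.6, 173.0]
ee_rot: [0.0, 0.724, 0.69, 0.0]
force: [-2.1, -1.2, 6.0]
grip_width: 0.208
0.0 dy 0.0 dz 0.0 cross lift 0.0
0.02 dy -1.3 dz 2.5 cross lift 4.4
0.04 dy -2.7 dz 4.9 cross lift 8.7
0.06 dy -4.1 dz 7.4 cross lift 13.1
0.08 dy -5.5 dz 9.8 cross lift 17.5
0.1 dy -7.0 dz 12.2 cross lift 21.8
0.12 dy -8.6 dz 14.5 cross lift 26.2
0.14 dy -10.2 dz 16.8 cross lift 30.6
0.16 dy -11.8 dz 19.1 cross lift 35.1
0.18 dy -13.5 dz 21.3 cross lift 39.5
0.2 dy -15.2 dz 23.6 cross lift 44.0
0.22 dy -17.0 dz 25.7 cross lift 48.6
```

Closed at 17.3 mm on the 16 mm stem. The side force is about 2 N. I'll lift along the bar's arc: per 0.01 rad that is tool [0.45, 0, -1.25] with rot y -0.01.

```bash
python3 -m creep '[{"grip":10,"linear":[0.45,0,-1.25],"rot":[0,-0.01,0]},{"grip":10,"linear":[0.45,0,-1.25],"rot":[0,-0.01,0]},{"grip":10,"linear":[0.45,0,-1.25],"rot":[0,-0.01,0]},{"grip":10,"linear":[0.45,0,-1.25],"rot":[0,-0.01,0]},{"grip":10,"linear":[0,0,0],"rot":[0,0,0]}]' 25; python3 -m creep '[{"grip":10,"linear":[0.45,0,-1.25],"rot":[0,-0.01,0]},{"grip":10,"linear":[0.45,0,-1.25],"rot":[0,-0.01,0]},{"grip":10,"linear":[0.45,0,-1.25],"rot":[0,-0.01,0]},{"grip":10,"linear":[0.45,0,-1.25],"rot":[0,-0.01,0]},{"grip":10,"linear":[0,0,0],"rot":[0,0,0]},{"grip":10,"linear":[0,0,0],"rot":[0,0,0]}]'
python3 - <<'E'
from h import *
s,R=sh(); print(s["eef_pos"],s["force"],s["wrist_torque"],R.round(3))
p,d=imaging.capture("scene"); p=p[150:290,240:400]; cv2.imwrite("pics/s1.png",cv2.resize(p[:,:,::-1],None,fx=4,fy=4,interpolation=2))
E
```

```text
time_s: 5.38
eef_pos: [654.8, -51.0, 177.6]
ee_rot: [0.015, 0.724, 0.689, -0.015]
force: [-1.3, -5.1, 0.4]
grip_width: 0.202
time_s: 5.88
eef_pos: [654.9, -49.0, 182.4]
ee_rot: [0.028, 0.724, 0.689, -0.03]
force: [-0.3, -5.4, 2.2]
grip_width: 0.2
[654.91387805 -49.0277782  182.37118533] [-0.337985   -5.35742266  2.16539341] [-0.62523835  0.16205447 -0.02852699] [[ 0.049  0.999 -0.004]
 [ 0.995 -0.049 -0.082]
 [-0.082 -0.    -0.997]]
```

View pics/s1.png

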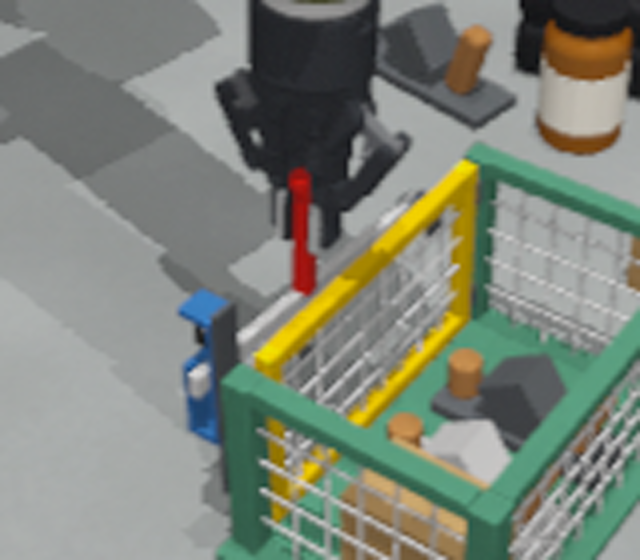

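The zoomed scene view shows the bar rising with the stem and its tip inside the blue catch at (198,378). I'll relax the small side load and keep going.

```bash
python3 -m creep '[{"grip":10,"linear":[-0.5,0,-0.6],"rot":[0,0,0]},{"grip":10,"linear":[0,0,0],"rot":[0,0,0]},{"grip":10,"linear":[0,0,0],"rot":[0,0,0]}]'; python3 -m creep '[{"grip":10,"linear":[0.4,0,-1.25],"rot":[0,-0.01,0]},{"grip":10,"linear":[0.4,0,-1.25],"rot":[0,-0.01,0]},{"grip":10,"linear":[0.4,0,-1.25],"rot":[0,-0.01,0]},{"grip":10,"linear":[0.4,0,-1.25],"rot":[0,-0.01,0]},{"grip":10,"linear":[0,0,0],"rot":[0,0,0]},{"grip":10,"linear":[0,0,0],"rot":[0,0,0]}]'
python3 - <<'E'
from h import *
s,R=sh(); print(s["eef_pos"],s["force"],s["wrist_torque"],np.arcsin(-R[2,0]))
p,d=imaging.capture("scene"); p=p[150:290,240:400]; cv2.imwrite("pics/s2.png",cv2.resize(p[:,:,::-1],None,fx=4,fy=4,interpolation=2))
E
```

```text
time_s: 6.18
eef_pos: [654.8, -48.9, 182.5]
ee_rot: [0.027, 0.724, 0.689, -0.029]
force: [0.5, -2.7, -1.3]
grip_width: 0.201
time_s: 6.68
eef_pos: [655.0, -46.5, 187.6]
ee_rot: [0.041, 0.723, 0.689, -0.043]
force: [0.5, 0.5, -3.0]
grip_width: 0.202
[654.98794727 -46.51984151 187.6209016 ] [ 0.45597164  0.48546582 -2.98008575] [ 0.04314065  0.02513175 -0.00737268] 0.11988861539901415
```

View pics/s2.png

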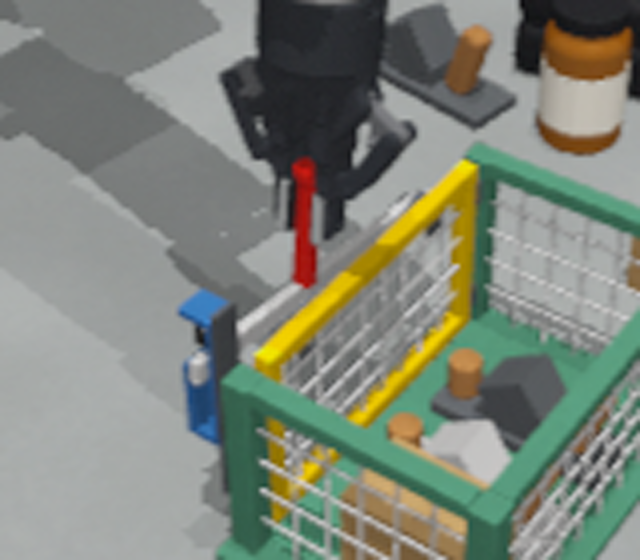

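The force is now clean: just the bar's weight, about 3 N. I'll continue in small steps by feel.

```bash
python3 -m creep '[{"grip":10,"linear":[0.4,0,-1.25],"rot":[0,-0.01,0]},{"grip":10,"linear":[0.4,0,-1.25],"rot":[0,-0.01,0]},{"grip":10,"linear":[0,0,0],"rot":[0,0,0]},{"grip":10,"linear":[0,0,0],"rot":[0,0,0]}]'
for i in 1; do python3 -m creep '[{"grip":10,"linear":[0.2,0,-0.62],"rot":[0,-0.005,0]},{"grip":10,"linear":[0,0,0],"rot":[0,0,0]},{"grip":10,"linear":[0,0,0],"rot":[0,0,0]}]'; done
python3 -m creep '[{"grip":10,"linear":[0.2,0,-0.62],"rot":[0,-0.005,0]},{"grip":10,"linear":[0,0,0],"rot":[0,0,0]},{"grip":10,"linear":[0,0,0],"rot":[0,0,0]}]'
python3 -c "
from h import *
s,R=sh(); print(s['eef_pos'],s['force'],s['wrist_torque'],np.arcsin(-R[2,0]))"
```

```text
time_s: 7.07
eef_pos: [655.0, -45.4, 189.9]
ee_rot: [0.048, 0.722, 0.688, -0.051]
force: [-1.5, 0.5, -4.2]
grip_width: 0.2
time_s: 7.32
eef_pos: [655.0, -45.3, 190.4]
ee_rot: [0.05, 0.722, 0.688, -0.052]
force: [-0.5, 0.5, -4.9]
grip_width: 0.202
time_s: 7.57
eef_pos: [655.0, -45.0, 191.0]
ee_rot: [0.051, 0.722, 0.688, -0.054]
force: [-0.4, 2.5, -5.4]
grip_width: 0.201
[655.0489991  -45.00617444 190.9844688 ] [-0.41905147  2.47143487 -5.35346607] [ 0.56357269 -0.04508428  0.00835477] 0.14967504364935943
```

```bash
cat >> h.py <<'E'
def feel(n=1):
    s,R=sh(); F=s["force"]; T=s["wrist_torque"]; p=s["eef_pos"]
    th=np.arcsin(-R[2,0]); ex=np.array([R[0,1],R[1,1],0]); ey=np.array([R[0,0],R[1,0],0]); ey/=np.linalg.norm(ey)
    # plane of the bar: along ey (cage y), z
    a=-125*np.cos(th)+45*np.sin(th); h=125*np.sin(th)+45*np.cos(th)
    M0=T@ex*1e3
    out=[round(M0+(a+H*np.sin(th))*F[2]-(h+H*np.cos(th))*(F@ey)) for H in (0,180)]
    print("t",round(s["time_s"],2),"pos",p.round(1),"th",th.round(4),"F",F.round(1),"T",T.round(2),"Mpivot H0/H180",out)
E
python3 - <<'E'
from h import *
feel()
for n,(x0,y0,x1,y1) in dict(scene=(265,190,345,265),top=(320,140,400,200)).items():
    p,d=imaging.capture(n); cv2.imwrite(f"pics/{n}3.png",cv2.resize(p[y0:y1,x0:x1,::-1],None,fx=8,fy=8,interpolation=2)); feel()
E
```

```text
t 7.57 pos [655. -45. 191.] th 0.1497 F [-0.4  2.5 -5.4] T [ 0.56 -0.05  0.01] Mpivot H0/H180 [1036, 457]
t 7.62 pos [655. -45. 191.] th 0.1496 F [ 0.3  3.3 -6.2] T [ 0.59 -0.03  0.03] Mpivot H0/H180 [1112, 354]
t 7.67 pos [655.  -45.  190.9] th 0.1496 F [ 0.2  3.1 -6.7] T [ 0.59 -0.06  0.01] Mpivot H0/H180 [1177, 439]
```

View pics/scene3.png

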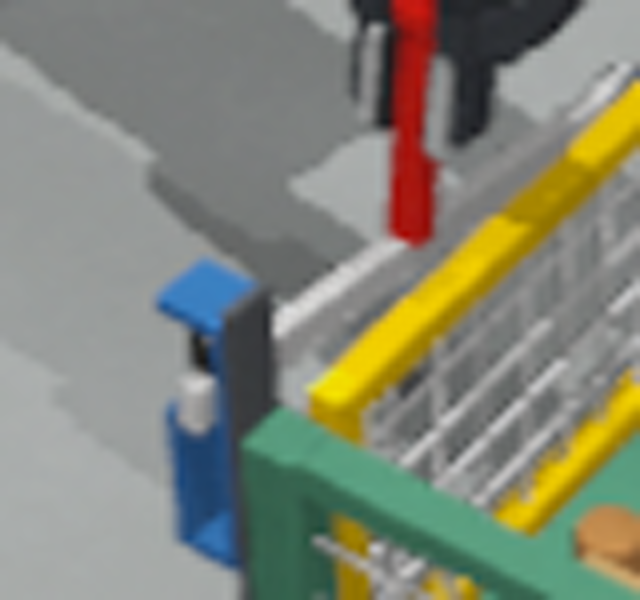

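View pics/top3.png

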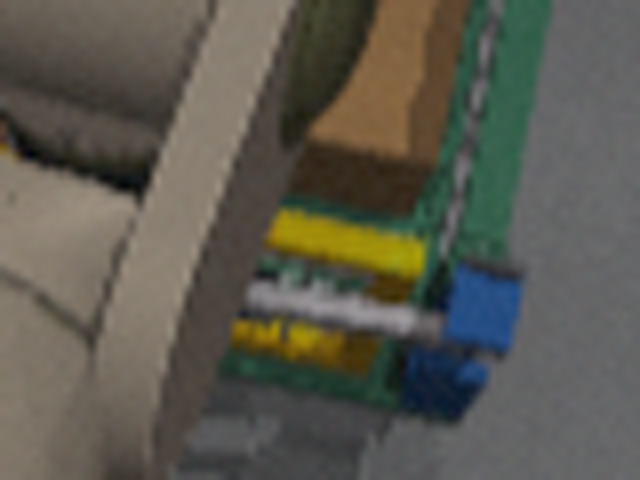

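The scene zoom shows the bar end at (195,400) with the black bumper just above it at (200,350), so a small gap remains. The bar's lower edge is still near the lip top at (180,405). The extra side force looks like misfit of my arc, so I'll relax it and continue.

```bash
python3 -m creep '[{"grip":10,"linear":[0.5,0,0.2],"rot":[0,0,0]},{"grip":10,"linear":[0,0,0],"rot":[0,0,0]},{"grip":10,"linear":[0,0,0],"rot":[0,0,0]}]' >/dev/null;python3 -c "
from h import *
feel()"
python3 -m creep '[{"grip":10,"linear":[0.24,0,-0.6],"rot":[0,-0.005,0]},{"grip":10,"linear":[0,0,0],"rot":[0,0,0]},{"grip":10,"linear":[0,0,0],"rot":[0,0,0]}]'>/dev/null;python3 -c "
from h import *
feel()"
python3 -m creep '[{"grip":10,"linear":[0.24,0,-0.6],"rot":[0,-0.005,0]},{"grip":10,"linear":[0,0,0],"rot":[0,0,0]},{"grip":10,"linear":[0,0,0],"rot":[0,0,0]}]'>/dev/null;python3 -c "
from h import *
feel()"
```

```text
t 7.92 pos [655.1 -44.9 191. ] th 0.1503 F [-0.2  0.8 -5.2] T [ 0.31  0.12 -0.03] Mpivot H0/H180 [865, 582]
t 8.17 pos [655.2 -44.5 191.7] th 0.1553 F [-1.5  1.3 -3.7] T [ 0.21  0.12 -0.04] Mpivot H0/H180 [562, 246]
t 8.42 pos [655.2 -44.2 192.2] th 0.1604 F [-0.9  0.8 -2.3] T [ 0.1   0.1  -0.02] Mpivot H0/H180 [315, 110]
```

```bash
python3 -m creep '[{"grip":10,"linear":[0.2,0,-0.5],"rot":[0,-0.004,0]},{"grip":10,"linear":[0,0,0],"rot":[0,0,0]},{"grip":10,"linear":[0,0,0],"rot":[0,0,0]}]'>/dev/null;python3 -c "
from h import *
feel()"
python3 -m creep '[{"grip":10,"linear":[0.2,0,-0.5],"rot":[0,-0.004,0]},{"grip":10,"linear":[0,0,0],"rot":[0,0,0]},{"grip":10,"linear":[0,0,0],"rot":[0,0,0]}]'>/dev/null;python3 -c "
from h import *
feel()
p,d=imaging.capture('scene'); x0,y0,x1,y1=(265,190,345,265);cv2.imwrite('pics/scene4.png',cv2.resize(p[y0:y1,x0:x1,::-1],None,fx=8,fy=8,interpolation=2))
feel()"
```

```text
t 8.67 pos [655.2 -44.  192.6] th 0.1644 F [-0.3 -1.3 -2.5] T [ 0.    0.1  -0.02] Mpivot H0/H180 [376, 536]
t 8.92 pos [655.2 -43.9 192.9] th 0.1686 F [ 0.2 -3.1 -4.2] T [-0.32  0.03 -0.01] Mpivot H0/H180 [369, 795]
t 8.97 pos [655.2 -43.9 192.9] th 0.1685 F [-0.  -4.1 -4.2] T [-0.26 -0.03 -0.01] Mpivot H0/H180 [490, 1083]
```

View pics/scene4.png

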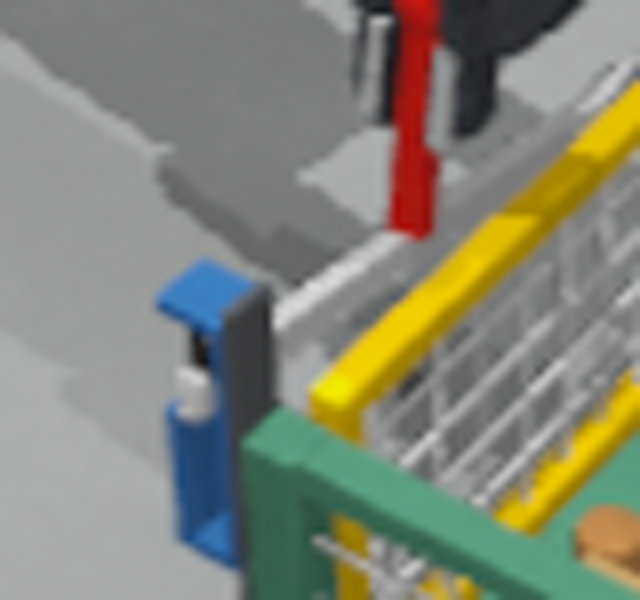

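The moment rises clearly at θ≈0.166 (36–37 mm lift), and the tool moves less than commanded. The bumper has been met lightly, at about 3 N. The picture agrees: the bar end at (192,385) touches the black bumper above it and stands over the lip top at (185,412). I'll ease off slightly, then start the swing gently while watching the force.

```bash
python3 -m creep '[{"grip":10,"linear":[-0.5,0,0.3],"rot":[0,0.002,0]},{"grip":10,"linear":[0,0,0],"rot":[0,0,0]},{"grip":10,"linear":[0,0,0],"rot":[0,0,0]}]'>/dev/null;python3 -c "
from h import *
feel()"
python3 -m creep '[{"grip":10,"linear":[0.13,-0.75,-0.02],"rot":[0.0008,0,0.005]},{"grip":10,"linear":[0.13,-0.75,-0.02],"rot":[0.0008,0,0.005]},{"grip":10,"linear":[0,0,0],"rot":[0,0,0]}]'>/dev/null;python3 -c "
from h import *
feel()"
python3 -m creep '[{"grip":10,"linear":[0.13,-0.75,-0.02],"rot":[0.0008,0,0.005]},{"grip":10,"linear":[0.13,-0.75,-0.02],"rot":[0.0008,0,0.005]},{"grip":10,"linear":[0,0,0],"rot":[0,0,0]}]'>/dev/null;python3 -c "
from h import *
feel()"
```

```text
t 9.22 pos [655.2 -44.  192.7] th 0.1658 F [ 1.4 -0.9 -2.5] T [-0.05 -0.05 -0.05] Mpivot H0/H180 [297, 363]
t 9.47 pos [653.6 -43.6 192.7] th 0.1659 F [ 0.3 -2.2 -3.8] T [ 0.05 -0.12  0.02] Mpivot H0/H180 [637, 913]
t 9.72 pos [652.1 -43.3 192.7] th 0.1659 F [-0.3 -0.2 -4.1] T [ 0.01 -0.07 -0.04] Mpivot H0/H180 [508, 428]
```

The gate moves freely (Fx is about 0). I'll carry on past the lip.

```bash
python3 -m creep '[{"grip":10,"linear":[0.25,-1.5,-0.04],"rot":[0.0016,0,0.01]},{"grip":10,"linear":[0.25,-1.5,-0.04],"rot":[0.0016,0,0.01]},{"grip":10,"linear":[0,0,0],"rot":[0,0,0]}]'>/dev/null;python3 -c "
from h import *
feel()"
python3 -m creep '[{"grip":10,"linear":[0.5,-3,-0.08],"rot":[0.0033,0,0.0197]},{"grip":10,"linear":[0.5,-3,-0.08],"rot":[0.0033,0,0.0197]},{"grip":10,"linear":[0.5,-3,-0.08],"rot":[0.0033,0,0.0197]},{"grip":10,"linear":[0,0,0],"rot":[0,0,0]}]'>/dev/null;python3 -c "
from h import *
feel()
p,d=imaging.capture('scene'); x0,y0,x1,y1=(265,190,345,265);cv2.imwrite('pics/scene5.png',cv2.resize(p[y0:y1,x0:x1,::-1],None,fx=8,fy=8,interpolation=2))
feel()"
```

```text
t 9.97 pos [649.  -42.5 192.8] th 0.1658 F [-0.8  0.8 -2.8] T [ 0.13  0.09 -0.  ] Mpivot H0/H180 [390, 175]
t 10.3 pos [639.9 -39.9 192.7] th 0.1659 F [-0.3  0.7 -3. ] T [ 0.23  0.05 -0.09] Mpivot H0/H180 [539, 343]
t 10.35 pos [640.1 -40.  192.7] th 0.1658 F [-0.2  0.8 -3.3] T [ 0.21  0.09 -0.03] Mpivot H0/H180 [526, 300]
```

View pics/scene5.png

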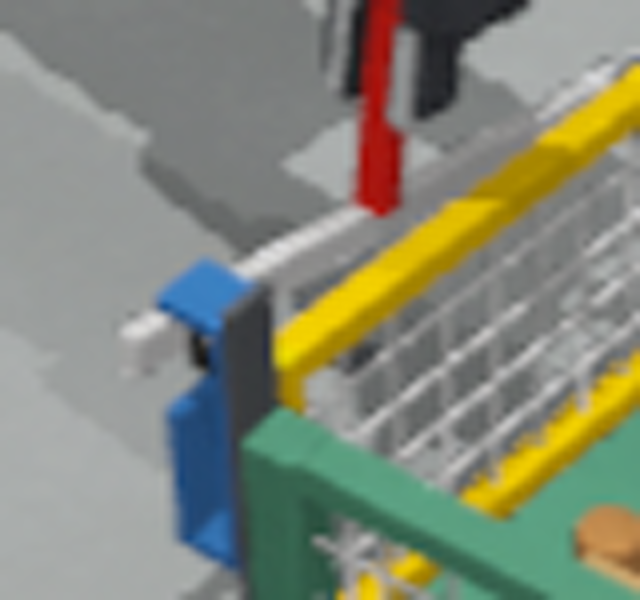

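The picture shows the bar tip at (140,345), in front of the catch and clear over the lip. Now for the wide swing.

```bash
python3 -m creep '[{"grip":10,"linear":[0.8,-4.5,-0.13],"rot":[0.005,0,0.0296]},{"grip":10,"linear":[1.75,-9,-0.29],"rot":[0.0099,0,0.0592]},{"grip":10,"linear":[1.75,-9,-0.29],"rot":[0.0099,0,0.0592]},{"grip":10,"linear":[1.75,-9,-0.29],"rot":[0.0099,0,0.0592]},{"grip":10,"linear":[1.75,-9,-0.29],"rot":[0.0099,0,0.0592]},{"grip":10,"linear":[0.8,-4.5,-0.13],"rot":[0.005,0,0.0296]},{"grip":10,"linear":[0,0,0],"rot":[0,0,0]}]';python3 -c "
from h import *
feel();print(sensors.sense()['joints'].round(2))"
```

```text
time_s: 10.93
eef_pos: [599.2, -19.2, 192.8]
ee_rot: [0.044, 0.844, 0.53, -0.07]
force: [-1.1, 0.6, -3.5]
grip_width: 0.203
t 10.93 pos [599.2 -19.2 192.8] th 0.1658 F [-1.1  0.6 -3.5] T [ 0.33 -0.08 -0.05] Mpivot H0/H180 [734, 628]
[-0.16  0.55  1.26 -0.16  1.39  0.32]
```

```bash
python3 -m creep '[{"grip":10,"linear":[0.8,-4.5,-0.13],"rot":[0.005,0,0.0296]},{"grip":10,"linear":[1.75,-9,-0.29],"rot":[0.0099,0,0.0592]},{"grip":10,"linear":[1.75,-9,-0.29],"rot":[0.0099,0,0.0592]},{"grip":10,"linear":[1.75,-9,-0.29],"rot":[0.0099,0,0.0592]},{"grip":10,"linear":[1.75,-9,-0.29],"rot":[0.0099,0,0.0592]},{"grip":10,"linear":[1.75,-9,-0.29],"rot":[0.0099,0,0.0592]},{"grip":10,"linear":[1.75,-9,-0.29],"rot":[0.0099,0,0.0592]},{"grip":10,"linear":[0.8,-4.5,-0.13],"rot":[0.005,0,0.0296]},{"grip":10,"linear":[0,0,0],"rot":[0,0,0]}]'; python3 -c "
from h import *
feel()"
python3 -m creep '[{"grip":10,"linear":[0.8,-4.5,-0.13],"rot":[0.005,0,0.0296]},{"grip":10,"linear":[1.75,-9,-0.29],"rot":[0.0099,0,0.0592]},{"grip":10,"linear":[1.75,-9,-0.29],"rot":[0.0099,0,0.0592]},{"grip":10,"linear":[1.75,-9,-0.29],"rot":[0.0099,0,0.0592]},{"grip":10,"linear":[1.75,-9,-0.29],"rot":[0.0099,0,0.0592]},{"grip":10,"linear":[1.75,-9,-0.29],"rot":[0.0099,0,0.0592]},{"grip":10,"linear":[0.8,-4.5,-0.13],"rot":[0.005,0,0.0296]},{"grip":10,"linear":[0,0,0],"rot":[0,0,0]},{"grip":10,"linear":[0,0,0],"rot":[0,0,0]}]';python3 -c "
from h import *
feel();s,R=sh();print(s['joints'].round(2),np.arctan2(R[1,1],R[0,1]))
p,d=imaging.capture('scene'); cv2.imwrite('pics/scene6.png',p[:,:,::-1])"
```

```text
time_s: 11.68
eef_pos: [556.3, 27.5, 192.7]
ee_rot: [0.028, 0.936, 0.343, -0.078]
force: [0.6, 0.4, -4.7]
grip_width: 0.202
t 11.68 pos [556.3  27.5 192.7] th 0.1655 F [ 0.6  0.4 -4.7] T [ 0.27 -0.11 -0.  ] Mpivot H0/H180 [761, 501]
time_s: 12.43
eef_pos: [537.5, 78.0, 192.6]
ee_rot: [0.014, 0.982, 0.17, -0.081]
force: [0.8, 1.0, -2.8]
grip_width: 0.2
t 12.43 pos [537.5  78.  192.6] th 0.1655 F [ 0.8  1.  -2.8] T [ 0.16 -0.15 -0.03] Mpivot H0/H180 [453, 179]
[-0.04  0.48  1.37 -0.06  1.45  1.2 ] -1.2273762242294493
```

View pics/scene6.png

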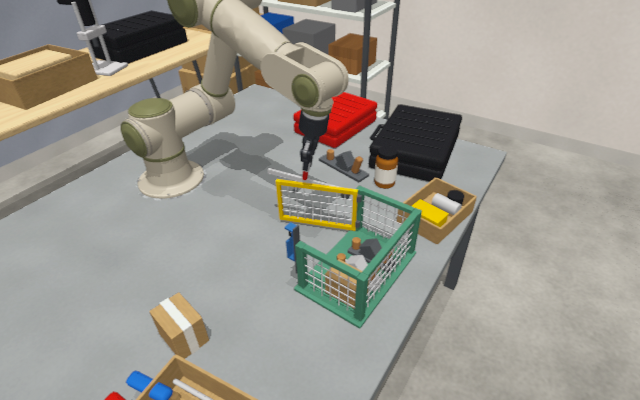

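The gate stands open at about 1.18 rad, with the plane well clear of it. I'll lower the bar along the reverse arc.

```bash
python3 -m creep '[{"grip":10,"linear":[-0.45,0,1.25],"rot":[0,0.01,0]},{"grip":10,"linear":[-0.45,0,1.25],"rot":[0,0.01,0]},{"grip":10,"linear":[-0.45,0,1.25],"rot":[0,0.01,0]},{"grip":10,"linear":[-0.45,0,1.25],"rot":[0,0.01,0]},{"grip":10,"linear":[-0.45,0,1.25],"rot":[0,0.01,0]},{"grip":10,"linear":[-0.45,0,1.25],"rot":[0,0.01,0]},{"grip":10,"linear":[-0.45,0,1.25],"rot":[0,0.01,0]},{"grip":10,"linear":[-0.45,0,1.25],"rot":[0,0.01,0]},{"grip":10,"linear":[0,0,0],"rot":[0,0,0]},{"grip":10,"linear":[0,0,0],"rot":[0,0,0]}]'; python3 -c "
from h import *
feel()"
python3 -m creep '[{"grip":10,"linear":[-0.45,0,1.25],"rot":[0,0.01,0]},{"grip":10,"linear":[-0.45,0,1.25],"rot":[0,0.01,0]},{"grip":10,"linear":[-0.45,0,1.25],"rot":[0,0.01,0]},{"grip":10,"linear":[-0.45,0,1.25],"rot":[0,0.01,0]},{"grip":10,"linear":[-0.45,0,1.25],"rot":[0,0.01,0]},{"grip":10,"linear":[-0.45,0,1.25],"rot":[0,0.01,0]},{"grip":10,"linear":[0,0,0],"rot":[0,0,0]},{"grip":10,"linear":[0,0,0],"rot":[0,0,0]}]'; python3 -c "
from h import *
feel()"
```

```text
time_s: 13.32
eef_pos: [532.8, 76.7, 183.0]
ee_rot: [0.007, 0.985, 0.169, -0.042]
force: [5.9, 0.7, -7.2]
grip_width: 0.196
t 13.32 pos [532.8  76.7 183. ] th 0.0848 F [ 5.9  0.7 -7.2] T [ 0.05 -0.81  0.05] Mpivot H0/H180 [1325, 179]
time_s: 13.98
eef_pos: [529.9, 75.7, 175.6]
ee_rot: [0.002, 0.985, 0.17, -0.012]
force: [7.5, 0.5, -9.2]
grip_width: 0.2
t 13.98 pos [529.9  75.7 175.6] th 0.0241 F [ 7.5  0.5 -9.2] T [ 0.12 -0.96  0.01] Mpivot H0/H180 [1736, 393]
```

```bash
python3 -m creep '[{"grip":10,"linear":[0.6,0,0.5],"rot":[0,0,0]},{"grip":10,"linear":[0.6,0,0.5],"rot":[0,0,0]},{"grip":10,"linear":[0,0,0],"rot":[0,0,0]}]'; python3 -c "
from h import *
feel()"
python3 -m creep '[{"grip":10,"linear":[-0.2,0,0.7],"rot":[0,0.006,0]},{"grip":10,"linear":[-0.2,0,0.7],"rot":[0,0.006,0]},{"grip":10,"linear":[0,0,0],"rot":[0,0,0]},{"grip":10,"linear":[0,0,0],"rot":[0,0,0]}]'; python3 -c "
from h import *
feel()
p,d=imaging.capture('scene'); cv2.imwrite('pics/scene7.png',cv2.resize(p[130:250,240:400,::-1],None,fx=5,fy=5,interpolation=2))"
```

```text
time_s: 14.23
eef_pos: [529.7, 75.8, 175.1]
ee_rot: [0.002, 0.985, 0.17, -0.014]
force: [-5.0, -1.9, 1.8]
grip_width: 0.197
t 14.23 pos [529.7  75.8 175.1] th 0.0283 F [-5.  -1.9  1.8] T [-0.2   0.69 -0.02] Mpivot H0/H180 [-679, 286]
time_s: 14.57
eef_pos: [529.3, 75.7, 173.7]
ee_rot: [0.001, 0.985, 0.17, -0.008]
force: [-4.3, -2.3, 1.4]
grip_width: 0.201
t 14.57 pos [529.3  75.7 173.7] th 0.0159 F [-4.3 -2.3  1.4] T [-0.24  0.67 -0.07] Mpivot H0/H180 [-663, 205]
```

View pics/scene7.png

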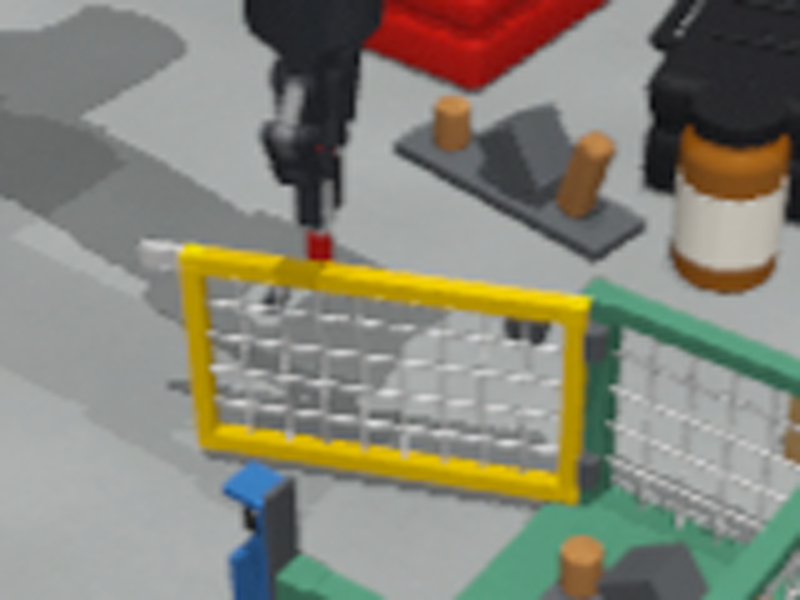

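The zoomed view shows the gate open and the bar nearly level, its tip at (160,250) beside the gate's top corner. I'll lower it the last bit onto the pin.

```bash
python3 -m creep '[{"grip":10,"linear":[-0.5,0,0.3],"rot":[0,0.005,0]},{"grip":10,"linear":[-0.2,0,0.6],"rot":[0,0.005,0]},{"grip":10,"linear":[0,0,0],"rot":[0,0,0]},{"grip":10,"linear":[0,0,0],"rot":[0,0,0]}]'>/dev/null; python3 -c "
from h import *
feel()"
python3 -m creep '[{"grip":10,"linear":[-0.2,0,0.6],"rot":[0,0.003,0]},{"grip":10,"linear":[0,0,0],"rot":[0,0,0]},{"grip":10,"linear":[0,0,0],"rot":[0,0,0]}]'>/dev/null; python3 -c "
from h import *
feel()"
```

```text
t 14.95 pos [529.5  75.6 173. ] th 0.0038 F [-5.6  0.2  5.1] T [-0.08  0.75 -0.03] Mpivot H0/H180 [-1143, -206]
t 15.2 pos [529.6  75.6 172.9] th -0.0002 F [-6.   0.8  8.1] T [-0.    0.69 -0.  ] Mpivot H0/H180 [-1420, -444]
```

The moment has reversed and the height is back to 173, so the bar rests on its pin. I'll release and retreat upward.

```bash
python3 -m creep '[{"grip":20,"linear":[0,0,0],"rot":[0,0,0]},{"grip":24,"linear":[0,0,0],"rot":[0,0,0]},{"grip":30,"linear":[0,0,0],"rot":[0,0,0]},{"grip":40,"linear":[0,0,0],"rot":[0,0,0]},{"grip":50,"linear":[0,0,0],"rot":[0,0,0]},{"grip":50,"linear":[0,0,0],"rot":[0,0,0]}]'
python3 - <<'E'
from h import *
feel(); p,d=imaging.capture("wrist"); cv2.imwrite("pics/w8.png",p[:,:,::-1])
E
```

```text
time_s: 15.7
eef_pos: [529.6, 75.5, 171.8]
ee_rot: [0.0, 0.986, 0.17, -0.0]
force: [-0.6, -0.4, 0.4]
grip_width: 0.588
t 15.7 pos [529.6  75.5 171.8] th 0.0007 F [-0.6 -0.4  0.4] T [ 0.05 -0.   -0.01] Mpivot H0/H180 [6, 129]
```

View pics/w8.png

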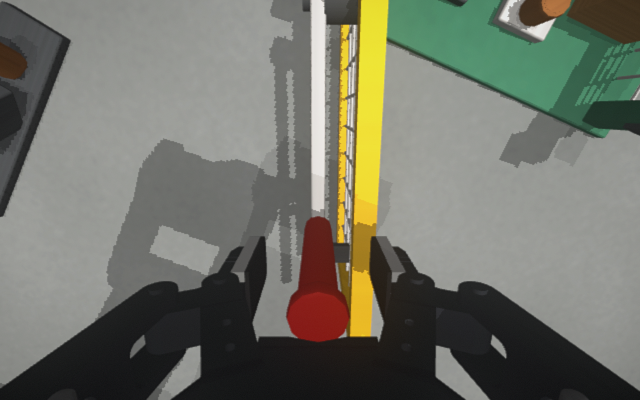

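The stem at (318,270) is free between the pads at 255 and 385, with room on both sides. I'll go straight up.

```bash
python3 -m creep '[{"grip":50,"linear":[0,0,-8],"rot":[0,0,0]},{"grip":50,"linear":[0,0,-20],"rot":[0,0,0]},{"grip":50,"linear":[0,0,-25],"rot":[0,0,0]},{"grip":50,"linear":[0,0,-25],"rot":[0,0,0]},{"grip":50,"linear":[0,0,-25],"rot":[0,0,0]},{"grip":50,"linear":[0,0,-20],"rot":[0,0,0]},{"grip":50,"linear":[0,0,0],"rot":[0,0,0]},{"grip":50,"linear":[0,0,0],"rot":[0,0,0]}]'
python3 - <<'E'
from h import *
for n in ("scene","top"):
    p,d=imaging.capture(n); c=imaging.camera_params(n); W=pts(d,c); cv2.imwrite(f"pics/{n}9.png",p[:,:,::-1])
    m=masks(p)["yel"]&(d>0)&(W[...,2]>149)&(W[...,2]<166)&(W[...,0]>400)&(W[...,0]<720)&(abs(W[...,1])<140); w=W[m][:,:2].astype(np.float32)
    if len(w)>30:
        f=cv2.fitLine(w,cv2.DIST_HUBER,0,.01,.01).ravel(); print(n,len(w),"gate dir deg",np.degrees(np.arctan(f[1]/f[0])))
    m=masks(p)["red"]&(d>0)&(W[...,2]>130)&(W[...,0]>480)&(W[...,0]<600)&(abs(W[...,1]-75)<60)
    q=W[m]; print("red",len(q),q.max(0).round() if len(q) else "", np.median(q,0).round() if len(q) else "")
    v0=(W[...,2]>25)&(W[...,2]<140)&(W[...,0]>300)&(W[...,0]<680)&(W[...,1]>-450)&(W[...,1]<420)&(d>0)
    nl,lab,st,ce=cv2.connectedComponentsWithStats(v0.astype(np.uint8))
    for i in range(1,nl):
        if st[i,4]>40: q=W[lab==i]; print("  obj",ce[i].round(),q.min(0).round(),q.max(0).round())
feel()
E
```

```text
time_s: 16.42
eef_pos: [529.8, 75.6, 296.0]
ee_rot: [0.0, 0.986, 0.17, 0.001]
force: [-0.7, -0.4, -1.2]
grip_width: 0.59
scene 404 gate dir deg 19.518375
red 105 [539. 128. 347.] [532.  70. 195.]
  obj [384. 164.] [615. 335.  26.] [680. 408. 135.]
  obj [330. 153.] [407. 376.  25.] [433. 408.  50.]
  obj [348. 160.] [460. 343.  25.] [567. 399.  84.]
  obj [312. 205.] [464.  17.  25.] [680. 108. 140.]
  obj [295. 261.] [ 636. -160.   26.] [ 680. -141.  140.]
  obj [180. 319.] [ 468. -450.   25.] [ 582. -373.   96.]
top 80 gate dir deg 14.6870575
red 16 [530.  84. 226.] [524.  79. 223.]
  obj [197. 159.] [613. 339.  25.] [680. 407. 136.]
  obj [373. 185.] [ 636. -156.   25.] [ 680. -134.  140.]
  obj [190. 208.] [459. 347.  26.] [566. 401.  85.]
  obj [460. 248.] [ 468. -450.   26.] [ 580. -371.   99.]
  obj [177. 236.] [406. 378.  26.] [432. 406.  51.]
t 16.52 pos [529.3  75.6 294.2] th 0.002 F [ 0.4 -0.1 -0.1] T [0.02 0.03 0.03] Mpivot H0/H180 [-17, -80]
```

View pics/scene9.png

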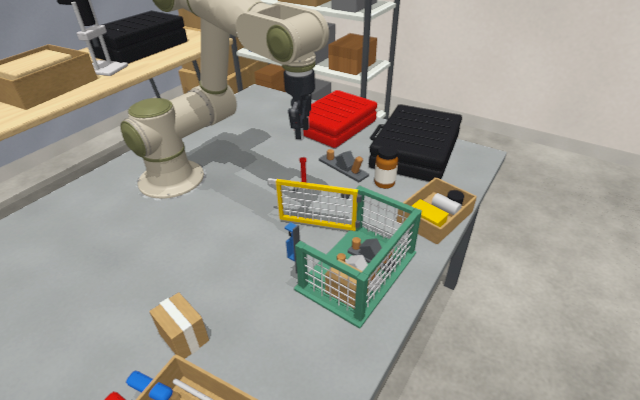

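The scene view shows the gate open: its top edge lies at 19.5°, against 87.2° shut, so it has swung about 68°. The stem at (303,170) is upright with its cap at about 223–226 mm, which is the rest height. The gripper is clear of everything, and the plane, jar and carton extents match the start.

```bash
python3 -c "
from rig import ctrl
print(ctrl.finish_job())"
```

```text
the job is handed in; nothing more can be done
None
```

The gate stands open at about 68° (1.18 rad), the latch bar is back down on its pin, and the robot has let go. I handed the job in at about 16.5 s; it gave no verdict.

- **Lift:** I pinched the red stem and lifted the bar along its arc in small steps. It met the bumper at about 0.166 rad, some 36–37 mm of lift at the keeper. I estimate about 3 N on the bumper at that point, then eased off slightly.
- **Swing:** The gate came away with almost no sideways force, so the bar was clear of the lip. I swung it open along its hinge arc.
- **Lowering:** I let the bar down at about 0.12 rad/s until the force reversed, which showed it resting on the pin. Then I opened the fingers and went straight up, about 120 mm above the grasp.

**Last checks**
- **Bar:** The stem cap is back at about 223–226 mm, its rest height.
- **Robot:** The wrist force is near zero, with nothing in contact.
- **Plane, jar and carton:** They measure where they were at the start, within a few mm.

**Disagreements**
- **Gate angle:** The top camera gave the gate's direction as 14.7° where the scene camera gave 19.5°. The arm hid most of the gate from the top camera, and both readings mean it is open by more than 65°.
- **Side force:** The wrist read up to about 12 N, mostly from slight errors in my arc. This was largest while lowering, well away from the keeper.
- **Bumper load:** It was worked out from noisy force readings, not measured directly.

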